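# Kiosk counter: shut the pen tray and draw out the coin tray

## Task

On the kiosk counter three small trays run side by side on rails. With a fingertip push the pen tray, which was left part-way open, fully home; then hook a fingertip behind the lip of the coin tray (the one with the four coin stacks and the little jar) and draw it out all the way to its stop. Do not grip the lips or lift anything; leave the third tray shut, the jar standing in the coin tray, and the other things where they are.

Things in the scene. Friction and masses are not known exactly. Their poses are not given: they have to be found in the camera images.
- coin_tray (a joint): How far the coin tray is drawn out, m: 0 fully home (its start), 0.090 at its stop. It slides with about 2 N of friction and stays where it is left. Grey tray 193 mm long, 90 mm wide, holding four short coin stacks at its far end and a small jar in front of them. The three trays swap places from one start to another.
- pen_tray (a joint): How far the pen tray is drawn out, m: 0 fully home, 0.090 at its stop; it starts part-way open (0.04 to 0.075). Same tray and rails as the coin tray, but holding pens lying lengthwise in three lanes.
- box_tray (a joint): How far the third tray is drawn out, m: it starts fully home (0) and must stay so. Same tray and rails, but filled with two rows of small cartons.
- coin_lip (a point): Lip at the front (robot side) of the coin tray. Point: middle of its top edge; axes: -x the way the tray draws out (to the robot), y across, z up. An upright plate 92 mm wide, 50 mm high (down to the tray's underside), 8 mm thick: front face 4 mm before this point, back face 4 mm behind it.
- coin_pocket (a point): Empty pocket behind the coin tray's lip, for the fingertips: 54 mm long in x (lip's back face to a low cross wall), 84 mm wide in y between low side walls (20 mm above its floor). Point: centre of its floor, 46 mm below the lip's top edge and 31 mm behind it; axes as the lip.
- pen_lip (a point): Lip at the front of the pen tray, of the same make. Point: middle of its top edge; axes: -x the way the tray draws out (to the robot), y across, z up. An upright plate 92 mm wide, 50 mm high (down to the tray's underside), 8 mm thick: front face 4 mm before this point, back face 4 mm behind it.
- box_lip (a point): Lip at the front of the third tray (cartons), of the same make, 92 mm wide; point at its top edge, mid-width.
- board: Fixed plywood board, 250 x 580 x 12 mm, on which the three rail units (200 x 110 mm, rails 30 mm high, aluminium) stand with 40 mm gaps between them, 150 mm apart; origin at the centre of its underside, its long side along y. An open tray overhangs the board's front edge.
- jar_mid (a point): Little loose glass jar with steel cap, 34 mm across, 45 mm high, standing loose in the coin tray's middle compartment, between the fingertip pocket and the coin stacks, about 84 mm behind the lip and up to 20 mm off the middle; point half-way up.
- balm: Bystander: upright lip-balm tube, 19 mm across, 62 mm high, in one gap between the rail units; origin at the centre of its foot.
- carton: Bystander: small upright carton, 40 x 20 x 55 mm, in the other gap; origin at the centre of its foot.
- glue: Bystander: glue stick, 27 mm across, 65 mm high, on the board's left (+y) end; origin at the centre of its foot.
- tin: Bystander: round tin, 59 mm across, 34 mm high, on the board's right (-y) end; origin at the centre of its foot.
- tape: Bystander: tape roll lying flat on the counter at the left, 84 mm across, 25 mm high; origin at the centre of its underside.
- calculator: Bystander: pocket calculator lying on the counter at the right, 130 x 80 x 14 mm; origin at the centre of its underside.
Not all that is in view belongs to the job. Leave any pink or purple look-alike of the part that bears jar_mid alone.

How it is judged:
By the outcome, as a careful person would: the job done as asked, in the order asked, and still so for the second after the job is handed in, with the robot touching nothing.
It also fails if it takes over 51 s, if anything falls off the work surface, if the arm or the gripper's body presses on something with over 40 N, if the wrist force passes 120 N, or if a joint passes its speed limit or range.

## Robot

A 6-joint arm with a two-finger parallel gripper is mounted at the origin on the work surface. World frame = base frame: x ahead of the robot, y to its left, z up, the work surface at z = 0. Lengths are in mm, angles in rad, forces in N, time in s.
With the tool pointing down it reaches from about 425 to 950 mm from the base axis. Payload 3.5 kg.
Tool frame: the origin (TCP) lies midway between the tips of the shut fingers; the grasp point (between the pads) lies 19 mm behind it; x points along the fingers, y is the direction in which the jaws open and shut, and the axes are right-handed (so a half turn about x gives the same grasp; the last joint's range is limited). The gripper opens to 85 mm and grips with 20 to 120 N. Pads are 22 mm wide; open, the fingers measure 114 mm over their backs; the gripper's body (76 mm by 85 mm) begins 54 mm behind the grasp point. The pads swing forward as they close: fully open they stand 13 mm farther back than shut.
Start: joints at [1.082, 0.286, 1.577, -0, 1.279, -0.15], TCP at [224.303, 636.627, 231.325] pointing down, gripper open.
Joint ranges: [-2.77, 2.77], [-0.9, 2.22], [0.21, 2.48], [-1.53, 4.67], [0.24, 2.81], [-2.84, 2.84]. Speed limits (rad/s): [2.79, 2.79, 3.14, 3.14, 3.14, 3.14].

## Interface

Orientations are given as a rotation vector (axis times angle).
In Python, from rig import get_obs, eyes, job gives the robot as it stands. The module is installed in compiled form; this text tells all that it offers.
- The arm moves only by the shell command python3 -m pendant 'ROWS' [FORCE]. ROWS is JSON, a list of rows, each a list of 3 entries, a list of its own where there are three numbers: the closure, from 0 (fully open) to 1 (shut), then the shift along the tool's x, y, z in cm, then the turn about the tool's x in rad. In form: [[jaw, [dx, dy, dz], yaw], ...]. A call has exactly 5 rows; each row is the pose to reach, as a shift and turn from the pose commanded when the call began, along the tool's axes at that moment; what a row does not reach only later rows make up. A row lasts 1/8 s, in which the tool goes at most 62.5 mm and 10.7 degrees, less where a joint would pass 70% of its speed; a pose out of reach is approached as far as the arm can. A call with a gripper value outside its range is refused whole. The fingers move at their own pace and stop on an object; FORCE is the grip in N (left out, the last holds). Time passes only in rows, so rows that repeat a pose let the fingers close, or fill a call up. It gives the time, the measured TCP pose, the force and the opening at its end, in the units of the state.
- get_obs(): the state, without advancing time (a new reading comes with each control period).
- eyes.capture(name): name is "scene" or "top" or "wrist"; returns (picture, depth): 420x560x3 uint8, red, green, blue; 420x560 float32, mm along the optical axis (not along the pixel's ray), 0 where there is no reading.
- eyes.camera_info(name): a dict with "fx", "fy", "cx", "cy" (pixels), "R" (3x3) and "t" (3): a world point X has camera coordinates R X + t. Camera axes: x right, y down, z forward; pixel columns grow to the right and rows downward; lengths in mm; the calibration is good to about 2 mm. A picture is of the moment at which its call begins: read the wrist's pose just before it. camera_info takes no time and is no camera call; for the wrist camera it gives the pose at the moment of the call.
- job.finish_job(): hands the job in, once; it reports no verdict.
The state is a dict: "t": time; "joint_positions": joint angles; "dq": joint speeds; "effort": joint torques, N m; "eef_pos": TCP position; "orientation": TCP orientation; "wrist_force": force on the tool from outside, world axes, zero at the start; "torque": the same for the moment, N m; "finger_gap": finger opening in mm.
Only numpy, scipy, OpenCV 4.12 (cv2) and the standard library are available. Lean on these libraries where they do the work, as an engineer would, in place of code of your own. Each camera call takes 0.05 s, during which the arm holds its last target.

## Working session

There is one attempt and no reset: what is moved stays moved. The work goes in short steps, Python scripts to look and compute and a shell command to move; the robot and the scene stay as the last step left them, time stands still between calls to the robot, and variables do not carry over. Pictures are saved under pics/ and viewed, and the job is handed in when it is done.

```bash
mkdir -p pics
python3 - <<'E'
from rig import get_obs, eyes
import cv2,numpy as np
o=get_obs(); print({k:np.round(v,3).tolist() for k,v in o.items()})
for n in("scene","top"):
    p,d=eyes.capture(n); cv2.imwrite(f"pics/{n}0.png",p[:,:,::-1]); np.save(f"pics/{n}0.npy",d)
    c=eyes.camera_info(n); print(n,{k:np.round(v,3).tolist() for k,v in c.items()})
E
```

```text
{'t': 0.0, 'joint_positions': [1.082, 0.287, 1.578, 0.0, 1.279, -0.15], 'dq': [-0.0, 0.0, -0.002, 0.002, -0.001, 0.002], 'effort': [-0.002, -40.598, -29.262, -0.0, 0.006, -0.0], 'eef_pos': [223.995, 636.048, 229.926], 'orientation': [0.264, 1.555, -0.268], 'wrist_force': [0.072, 0.033, -1.103], 'torque': [0.027, 0.017, -0.047], 'finger_gap': 85.253}
scene {'fx': 407.233, 'fy': 407.233, 'cx': 277.045, 'cy': 210.607, 'R': [[-0.503, 0.864, 0.014], [0.522, 0.316, -0.792], [-0.689, -0.391, -0.61]], 't': [311.239, -285.378, 1597.105]}
top {'fx': 508.665, 'fy': 508.665, 'cx': 280.646, 'cy': 213.359, 'R': [[0.004, -1.0, -0.009], [-0.991, -0.003, -0.135], [0.135, 0.01, -0.991]], 't': [8.473, 657.253, 1461.455]}
```

View pics/top0.png

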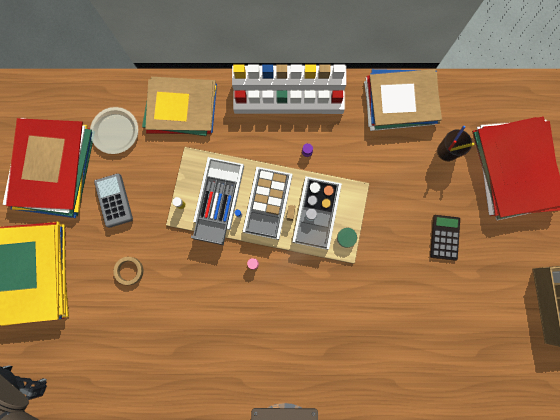

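View pics/scene0.png

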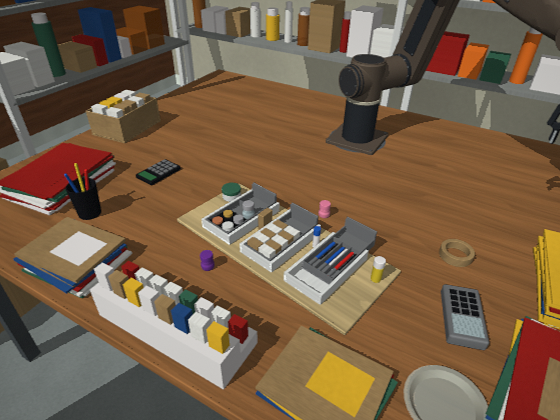

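The top picture shows the pen tray (open) on the left at about (215,200), the carton tray in the middle at (268,203) and the coin tray on the right at (317,212). The pink look-alike jar is at (252,264), in front of the middle tray. The board is turned by about 12°. Next I'll build a rectified height map.

```bash
cat > h.py <<'E'
import numpy as np,cv2
from rig import get_obs, eyes
def cloud(n,p,d,c=None):
    c=c or eyes.camera_info(n)
    v,u=np.mgrid[0:420,0:560]
    X=np.stack([(u-c["cx"])/c["fx"]*d,(v-c["cy"])/c["fy"]*d,d],-1)
    R=np.array(c["R"]);t=np.array(c["t"])
    return (X-t)@R   # world
def proj(n,P,c=None):
    c=c or eyes.camera_info(n)
    q=np.array(c["R"])@np.array(P,float)+np.array(c["t"]); return c["fx"]*q[0]/q[2]+c["cx"],c["fy"]*q[1]/q[2]+c["cy"]
E
python3 - <<'E'
from h import *
p=cv2.imread("pics/top0.png");d=np.load("pics/top0.npy")
W=cloud("top",p,d)
cv2.imwrite("pics/topz.png",cv2.resize(p[130:290,150:385],None,fx=3.4,fy=3.4,interpolation=cv2.INTER_CUBIC))
z=W[...,2]
# board points
hs=cv2.cvtColor(p,cv2.COLOR_BGR2HSV)
for u,v in [(188,148),(368,182),(355,262),(168,228),(300,300),(252,264)]:
    print((u,v),np.round(W[v,u],0))
# tall lips: 
m=(d>0)&(z>52)&(z<80); m[:,:160]=0;m[:,380:]=0;m[:190]=0;m[280:]=0
n,l,s,c=cv2.connectedComponentsWithStats(m.astype(np.uint8))
for i in range(1,n):
    if s[i,4]>8:
        q=W[l==i]; print(s[i],c[i].round(),q.mean(0).round(1),q[:,2].max().round(1))
        if s[i,4]>30: print(cv2.minAreaRect(q[:,:2].astype(np.float32)))
b=(d>0)&(np.abs(z-12)<4); b[:,:160]=0;b[:,380:]=0;b[:140]=0;b[275:]=0
print(cv2.minAreaRect(W[b][:,:2].astype(np.float32)))
E
```

```text
(188, 148) [864. 297.  13.]
(368, 182) [ 761. -256.    2.]
(355, 262) [ 516. -213.    1.]
(168, 228) [617. 353.   2.]
(300, 300) [403. -48.   1.]
(252, 264) [508.  94.  43.]
[253 190  30  24 437] [268. 200.] [693.9  48.4  56. ] 63.7
((696.6199951171875, 49.85332489013672), (77.22006225585938, 69.98888397216797), 78.13117980957031)
[172 197  11  11  64] [177. 202.] [685.7 312.5  73.2] 79.3
((686.5861206054688, 313.2726135253906), (25.698474884033203, 25.124385833740234), 31.86253547668457)
[287 205   8  15  97] [290. 212.] [658.1 -18.   68. ] 77.3
((658.5684814453125, -18.00702667236328), (19.67057991027832, 40.69315719604492), 80.94817352294922)
[306 209  11  11  94] [311. 214.] [652.3 -77.2  70.2] 78.9
((652.2896118164062, -77.783447265625), (29.199743270874023, 29.564273834228516), 2.6669766902923584)
[234 210   7   7  37] [237. 213.] [654.9 136.3  72.3] 79.4
((655.6988525390625, 136.076904296875), (17.404632568359375, 16.442312240600586), 45.83992004394531)
[245 228  31   9 100] [260. 232.] [598.3  71.   67.4] 78.3
((598.62451171875, 70.12644958496094), (90.13357543945312, 8.801108360290527), 78.14222717285156)
[191 235  32  10  97] [206. 240.] [576.9 226.5  68.1] 78.0
((577.1522216796875, 226.49447631835938), (93.4599609375, 8.229986190795898), 78.56024932861328)
[296 239  31   9 100] [311. 243.] [568.5 -78.   68.4] 78.2
((568.88623046875, -77.84406280517578), (89.61512756347656, 8.267416954040527), 78.99337005615234)
((685.0945434570312, 46.435150146484375), (411.4603576660156, 670.264404296875), 0.2182309627532959)
```

View pics/topz.png

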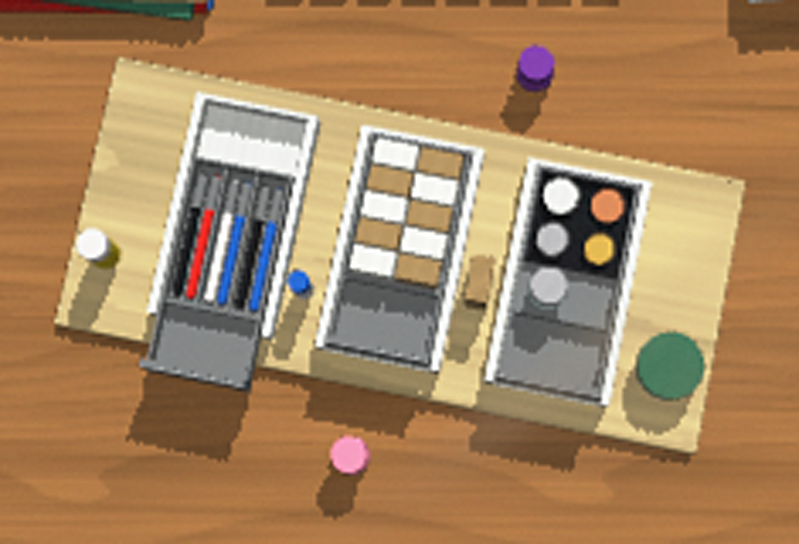

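The lips are found: pen (577,226.5), box (598.5,70.5), coin (568.7,-77.9). The tray axis is at about -11.4°, and the pen tray is about 52 mm open. Now the tool axes and the shift in tool units.

```bash
cat >> h.py <<'E'
from scipy.spatial.transform import Rotation as Ro
th=np.radians(-11.4); ex=np.array([np.cos(th),np.sin(th),0]); ey=np.array([-ex[1],ex[0],0])
def plan(target,o=None):
    o=o or get_obs(); R=Ro.from_rotvec(o["orientation"]).as_matrix()
    print("t",round(o["t"],2),"tcp",np.round(o["eef_pos"],1),"F",np.round(o["wrist_force"],1),"gap",round(o["finger_gap"],1))
    print("R",np.round(R,3).tolist())
    print("shift cm",np.round(R.T@(np.array(target)-o["eef_pos"])/10,2))
    # yaw: want tool z along ±ex ; rotating about tool x by a
    for s in(1,-1):
        v=R.T@(s*ex); print("yaw for z=%+d ex"%s, round(float(np.arctan2(-v[1],v[2])),3), "or y along:",round(float(np.arctan2(v[2],v[1])),3))
E
python3 - <<'E'
from h import *
pl=np.array([577,226.5,0])
plan(pl-ex*65+[0,0,150])
E
```

```text
t 0.1 tcp [224.1 636.1 230.1] F [ 0.3 -0.   0.8] gap 85.3
R [[-0.001, 0.332, 0.943], [-0.002, 0.943, -0.332], [-1.0, -0.002, -0.0]]
shift cm [  8.05 -27.79  40.47]
yaw for z=+1 ex -0.14 or y along: 1.431
yaw for z=-1 ex 3.002 or y along: -1.711
```

```bash
python3 -m pendant '[[0.5,[1,-3,4.5],-0.03],[1,[2,-6,9],-0.07],[1,[3,-9,13],-0.1],[1,[4,-12,17.5],-0.14],[1,[4,-15,22],-0.14]]' 30; python3 -m pendant '[[1,[1,-3,4.5],0],[1,[2,-6,9],0],[1,[3,-9,13],0],[1,[3.5,-11.5,16],0],[1,[3.5,-11.5,16],0]]'
python3 - <<'E'
from h import *
pl=np.array([577,226.5,0])
plan(pl-ex*65+[0,0,150])
p,d=eyes.capture("wrist");c=eyes.camera_info("wrist");cv2.imwrite("pics/w1.png",p[:,:,::-1])
W=cloud("wrist",p,d,c); np.save("pics/w1W.npy",W)
E
```

```text
t: 0.72
eef_pos: [381.9, 420.0, 189.6]
orientation: [0.154, 1.567, -0.157]
wrist_force: [1.7, 0.2, -0.5]
finger_gap: -0.0
t: 1.35
eef_pos: [517.0, 275.4, 155.2]
orientation: [0.159, 1.567, -0.16]
wrist_force: [-0.7, -0.2, -0.5]
finger_gap: -0.1
t 1.35 tcp [517.  275.4 155.2] F [-0.7 -0.2 -0.5] gap -0.1
R [[-0.002, 0.201, 0.979], [-0.001, 0.979, -0.201], [-1.0, -0.001, -0.002]]
shift cm [ 0.52 -3.61  0.37]
yaw for z=+1 ex -0.004 or y along: 1.567
yaw for z=-1 ex 3.138 or y along: -1.575
```

View pics/w1.png

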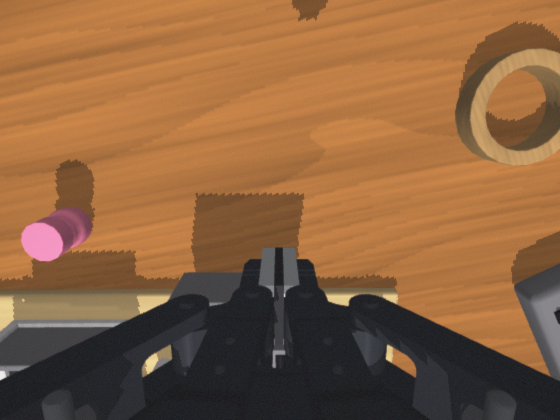

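The wrist view looks toward the robot: the shut fingers are at (280,255), and the pen lip's corner is just visible at (200,280). The path down in front of the lip is clear.

```bash
python3 -m pendant '[[1,[2,-3.6,-0.5],0],[1,[5,-3.6,-0.5],0],[1,[8,-3.6,-0.5],0],[1,[10.2,-3.6,-0.5],0],[1,[10.2,-3.6,-0.5],0]]'
python3 - <<'E'
from h import *
pl=np.array([577,226.5,0])
plan(pl-ex*15+[0,0,52])
p,d=eyes.capture("top");cv2.imwrite("pics/t2.png",cv2.resize(p[130:290,150:385],None,fx=3.4,fy=3.4)[:,:,::-1])
p,d=eyes.capture("scene");cv2.imwrite("pics/s2.png",cv2.resize(p[150:330,150:420],None,fx=2.9,fy=2.9)[:,:,::-1])
E
```

```text
t: 2.02
eef_pos: [501.6, 244.0, 52.4]
orientation: [0.154, 1.57, -0.156]
wrist_force: [-0.5, -0.1, -0.4]
finger_gap: -0.1
t 2.02 tcp [501.6 244.   52.4] F [-0.5 -0.1 -0.4] gap -0.1
R [[-0.005, 0.196, 0.981], [-0.001, 0.981, -0.196], [-1.0, -0.002, -0.004]]
shift cm [ 0.01 -0.24  6.24]
yaw for z=+1 ex 0.002 or y along: 1.573
yaw for z=-1 ex -3.14 or y along: -1.569
```

View pics/t2.png

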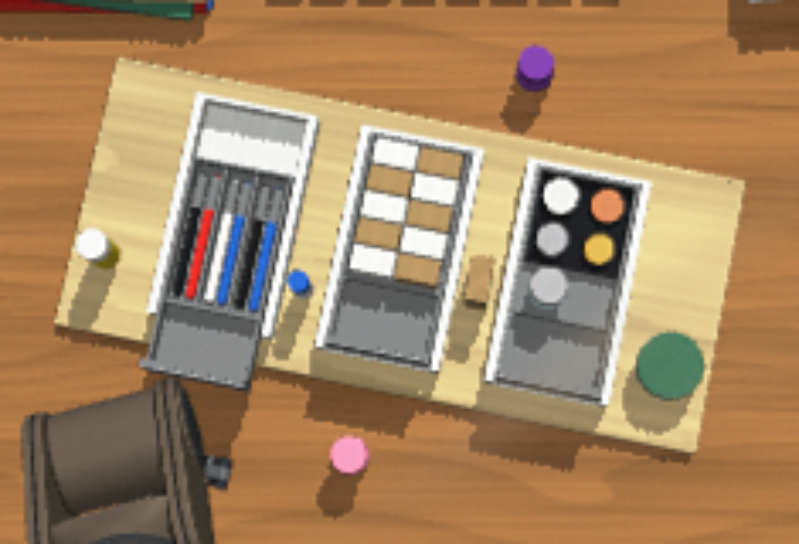

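View pics/s2.png

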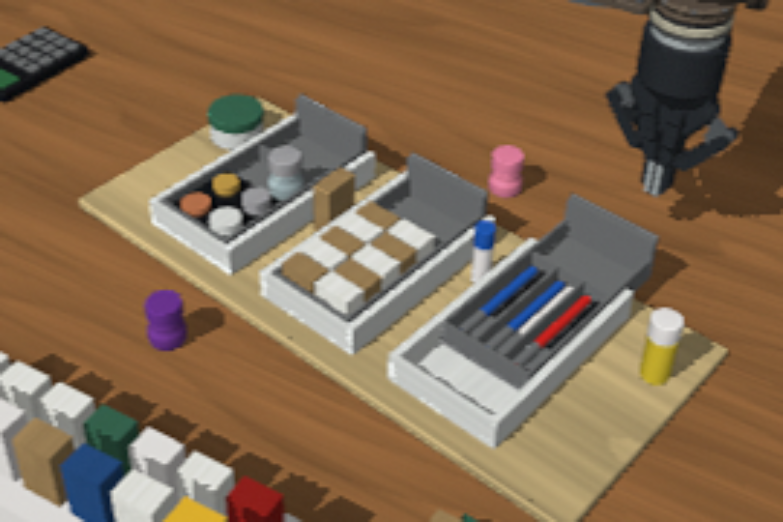

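The pen tray is undisturbed, and the fingers stand about 60 mm in front of its lip, near mid-width. I'll push along tool z.

```bash
python3 -m pendant '[[1,[0,-0.2,2.5],0],[1,[0,-0.2,5],0],[1,[0,-0.2,6],0],[1,[0,-0.2,7],0],[1,[0,-0.2,8],0]]'; python3 -m pendant '[[1,[0,0,0.8],0],[1,[0,0,1.6],0],[1,[0,0,2.4],0],[1,[0,0,2.9],0],[1,[0,0,2.9],0]]'
python3 - <<'E'
from h import *
pl=np.array([577,226.5,0])
plan(pl+ex*(52-15)+[0,0,52])
E
```

```text
t: 2.75
eef_pos: [581.8, 226.1, 54.6]
orientation: [0.156, 1.566, -0.156]
wrist_force: [-2.2, 0.5, 2.0]
finger_gap: -0.2
t: 3.38
eef_pos: [611.3, 219.4, 54.2]
orientation: [0.156, 1.564, -0.157]
wrist_force: [-0.1, -0.5, 0.8]
finger_gap: 0.1
t 3.38 tcp [611.3 219.4  54.2] F [-0.1 -0.5  0.8] gap 0.1
R [[0.001, 0.197, 0.98], [-0.001, 0.98, -0.197], [-1.0, -0.0, 0.001]]
shift cm [0.22 0.01 0.2 ]
yaw for z=+1 ex 0.0 or y along: 1.571
yaw for z=-1 ex -3.141 or y along: -1.571
```

Almost home, so I'll press on in small steps until the force rises.

```bash
python3 -m pendant '[[1,[0,0,0.1],0],[1,[0,0,0.2],0],[1,[0,0,0.3],0],[1,[0,0,0.4],0],[1,[0,0,0.4],0]]'
python3 - <<'E'
from h import *
pl=np.array([577,226.5,0])
plan(pl+ex*(52-15)+[0,0,52])
p,d=eyes.capture("scene");cv2.imwrite("pics/s3.png",cv2.resize(p[150:330,150:420],None,fx=2.9,fy=2.9)[:,:,::-1])
E
```

```text
t: 4.0
eef_pos: [613.6, 219.0, 54.1]
orientation: [0.155, 1.567, -0.157]
wrist_force: [-5.5, -0.3, 2.7]
finger_gap: 0.1
t 4.0 tcp [613.6 219.   54.1] F [-5.5 -0.3  2.7] gap 0.1
R [[-0.002, 0.197, 0.98], [-0.001, 0.98, -0.197], [-1.0, -0.001, -0.002]]
shift cm [ 0.21  0.01 -0.04]
yaw for z=+1 ex 0.0 or y along: 1.571
yaw for z=-1 ex -3.141 or y along: -1.57
```

View pics/s3.png

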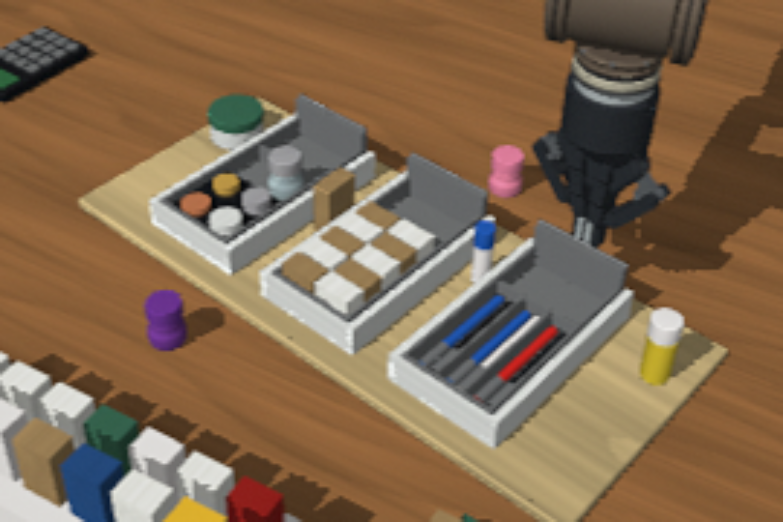

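```bash
python3 -m pendant '[[1,[0,0,0.1],0],[1,[0,0,0.2],0],[1,[0,0,0.3],0],[1,[0,0,0.4],0],[1,[0,0,0.4],0]]'
```

```text
t: 4.68
eef_pos: [613.7, 218.9, 54.2]
orientation: [0.155, 1.578, -0.158]
wrist_force: [-15.9, -1.4, 10.3]
finger_gap: -0.2
```

The tray stopped at a hard end: no travel while the force rose to 16 N. Back off, lift, then move over to the coin pocket.

```bash
python3 -m pendant '[[1,[0,0,-2],0],[1,[0,0,-4.5],0],[1,[-4,0,-6],0],[1,[-9,0,-6],0],[1,[-12,0,-6],0]]'
python3 - <<'E'
from h import *
p,d=eyes.capture("top");W=cloud("top",p,d);z=W[...,2]
m=(d>0)&(z>52)&(z<82); m[:,:160]=0;m[:,380:]=0;m[:190]=0;m[280:]=0
n,l,s,c=cv2.connectedComponentsWithStats(m.astype(np.uint8))
for i in range(1,n):
    if s[i,4]>60:
        q=W[l==i]; r=cv2.minAreaRect(q[:,:2].astype(np.float32)); print(c[i].round(),np.round(r[0],1),np.round(r[1],1),round(r[2],1), np.percentile(q[:,2],[50,80,95]).round(1))
L=np.array([568.7,-77.9,0])
plan(L+ex*28+[0,0,150])
E
```

```text
t: 5.3
eef_pos: [561.7, 230.8, 178.1]
orientation: [0.158, 1.557, -0.154]
wrist_force: [0.2, 0.8, 0.1]
finger_gap: -0.0
[261. 200.] [697.3  70.4] [36.7 63.4] 78.9 [55.4 58.5 61.7]
[274. 201.] [692.3  30.7] [36.9 68.4] 78.6 [56.1 58.8 60.3]
[177. 202.] [686.5 314. ] [25.3 26.1] 23.8 [77.  79.6 80.8]
[290. 212.] [658.7 -18.1] [19.7 38.8] 81.0 [67.4 70.6 73.2]
[311. 214.] [652.4 -77.7] [29.2 29.6] 88.7 [69.6 71.7 74.8]
[216. 223.] [624.9 201.6] [61.4  8.1] 78.2 [67.8 70.9 73.4]
[260. 232.] [598.7  70.5] [91.   8.6] 78.3 [68.1 72.2 75.1]
[311. 243.] [569.2 -77.9] [89.6  8.7] 78.7 [68.2 71.8 74.9]
t 5.35 tcp [563.8 231.3 182.4] F [1.6 1.  3.5] gap -0.1
R [[0.014, 0.197, 0.98], [0.003, 0.98, -0.197], [-1.0, 0.006, 0.013]]
shift cm [  3.18 -30.24   9.34]
yaw for z=+1 ex 0.0 or y along: 1.571
yaw for z=-1 ex -3.141 or y along: -1.57
```

All three lips now line up within 1 mm along the tray axis, so the pen tray is home. Traverse to above the coin pocket.

```bash
python3 -m pendant '[[1,[0,-6,2],0],[1,[0,-12,4],0],[1,[0,-18,6],0],[1,[0,-24,8],0],[1,[2,-30,9.2],0]]';python3 -m pendant '[[1,[0,0,0],0],[1,[0,0,0],0],[1,[0,0,0],0],[1,[0,0,0],0],[1,[0,0,0],0]]'
python3 - <<'E'
from h import *
L=np.array([569,-77.9,0])
plan(L+ex*28+[0,0,42])
p,d=eyes.capture("wrist");cv2.imwrite("pics/w4.png",p[:,:,::-1])
W=cloud("wrist",p,d); np.save("pics/w4W.npy",W)
p,d=eyes.capture("scene");cv2.imwrite("pics/s4.png",cv2.resize(p[150:330,150:420],None,fx=2.9,fy=2.9)[:,:,::-1])
E
```

```text
t: 5.98
eef_pos: [593.0, -80.6, 157.5]
orientation: [0.155, 1.557, -0.157]
wrist_force: [0.9, 0.5, 0.3]
finger_gap: -0.1
t: 6.6
eef_pos: [590.7, -76.7, 156.0]
orientation: [0.155, 1.565, -0.155]
wrist_force: [-0.1, 0.4, -0.1]
finger_gap: 0.1
t 6.6 tcp [590.7 -76.7 156. ] F [-0.1  0.4 -0.1] gap 0.1
R [[0.001, 0.196, 0.981], [-0.0, 0.981, -0.196], [-1.0, -0.0, 0.001]]
shift cm [11.4  -0.55  0.69]
yaw for z=+1 ex 0.002 or y along: 1.573
yaw for z=-1 ex -3.14 or y along: -1.569
```

View pics/w4.png

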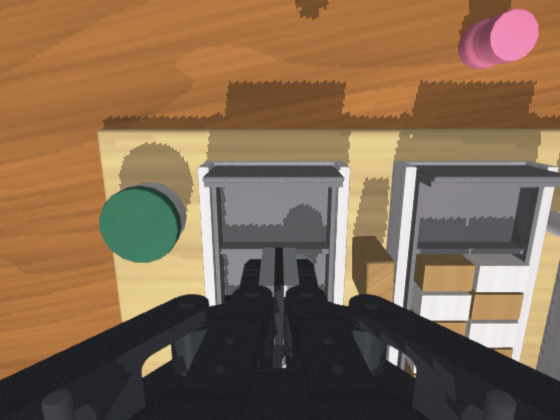

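View pics/s4.png

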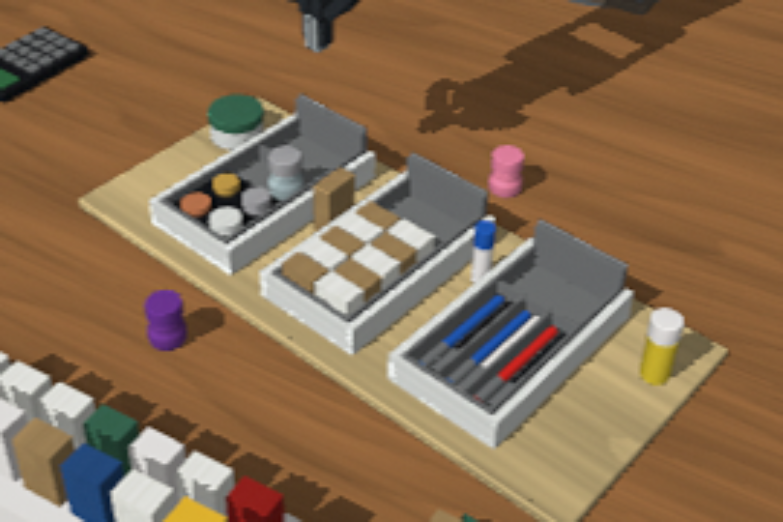

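The wrist view shows the coin lip spanning columns 203-350 at row 172, the cross wall at row 247, and the fingertips at (280,255). I'll measure the lip from this cloud to place the descent.

Run:
```python
from h import *
W=np.load("pics/w4W.npy")
q=W[160:190,195:360].reshape(-1,3); q=q[(q[:,2]>66)&(q[:,2]<90)]
print(len(q),np.percentile(q[:,2],[5,50,95]).round(1)); print(cv2.minAreaRect(q[:,:2].astype(np.float32)))
for v in (205,220,235,243,246,249): print(v,W[v,240].round(1),"along",round(float((W[v,240]-[569,-77.9,0])@ex),1))
```

```text
1041 [66.2 69.  70.2]
((569.2885131835938, -76.90425109863281), (91.52310943603516, 8.078397750854492), 78.7142105102539)
205 [ 591.1 -108.4   23.7] along 27.7
220 [ 603.4 -111.3   22.9] along 40.3
235 [ 615.6 -114.    23.4] along 52.9
243 [ 620.7 -114.7   28.2] along 57.9
246 [ 621.3 -114.2   33.5] along 58.4
249 [ 621.3 -113.5   40. ] along 58.3
```

The lip top is really at z≈69.5 and the pocket floor at 23.4. I'll descend to a TCP height of about 35, 28 mm behind the lip.

```bash
python3 -m pendant '[[1,[1,-0.5,0.7],0],[1,[4,-0.5,0.7],0],[1,[7,-0.5,0.7],0],[1,[10,-0.5,0.7],0],[1,[12,-0.5,0.7],0]]'
python3 - <<'E'
from h import *
L=np.array([569,-77.4,0])
plan(L+ex*15+[0,0,35])
p,d=eyes.capture("wrist");cv2.imwrite("pics/w5.png",p[:,:,::-1])
E
```

```text
t: 7.32
eef_pos: [595.5, -84.0, 33.3]
orientation: [0.157, 1.568, -0.156]
wrist_force: [-0.2, -0.2, -0.2]
finger_gap: -0.1
t 7.33 tcp [595.5 -84.   33.3] F [-0.2 -0.2 -0.2] gap -0.1
R [[-0.002, 0.198, 0.98], [0.001, 0.98, -0.198], [-1.0, 0.0, -0.003]]
shift cm [-0.17  0.12 -1.23]
yaw for z=+1 ex -0.0 or y along: 1.571
yaw for z=-1 ex 3.141 or y along: -1.571
```

View pics/w5.png

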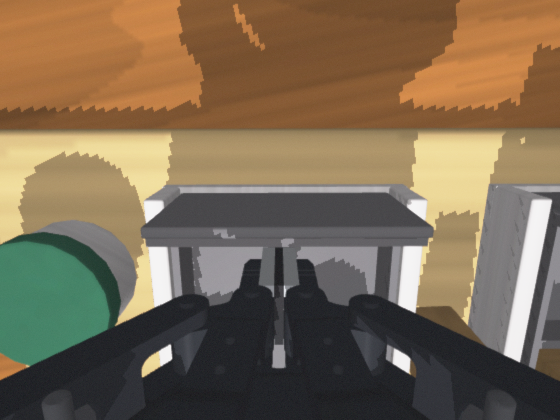

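The fingertips are in the pocket behind the lip (lip edge at row 235, tips at about (280,255)) and touch nothing. I'll draw slowly so the jar stays standing.

```bash
python3 -m pendant '[[1,[0,0.1,-0.5],0],[1,[0,0.1,-1],0],[1,[0,0.1,-1.3],0],[1,[0,0.1,-1.6],0],[1,[0,0.1,-2],0]]'; python3 -m pendant '[[1,[0,0,-0.4],0],[1,[0,0,-0.8],0],[1,[0,0,-1.2],0],[1,[0,0,-1.6],0],[1,[0,0,-2],0]]'
python3 - <<'E'
from h import *
L=np.array([569,-77.4,0])
plan(L+ex*(15-90)+[0,0,35])
p,d=eyes.capture("scene");cv2.imwrite("pics/s6.png",cv2.resize(p[150:330,150:420],None,fx=2.9,fy=2.9)[:,:,::-1])
E
```

```text
t: 8.0
eef_pos: [578.1, -79.3, 37.0]
orientation: [0.156, 1.562, -0.157]
wrist_force: [1.7, 0.4, 2.1]
finger_gap: 0.6
t: 8.62
eef_pos: [557.0, -75.0, 35.7]
orientation: [0.156, 1.565, -0.156]
wrist_force: [2.2, -1.2, 1.1]
finger_gap: -0.2
t 8.62 tcp [557.  -75.   35.7] F [ 2.2 -1.2  1.1] gap -0.2
R [[-0.0, 0.197, 0.98], [-0.0, 0.98, -0.197], [-1.0, -0.0, -0.0]]
shift cm [ 0.07  0.01 -6.28]
yaw for z=+1 ex 0.0 or y along: 1.571
yaw for z=-1 ex -3.141 or y along: -1.571
```

View pics/s6.png

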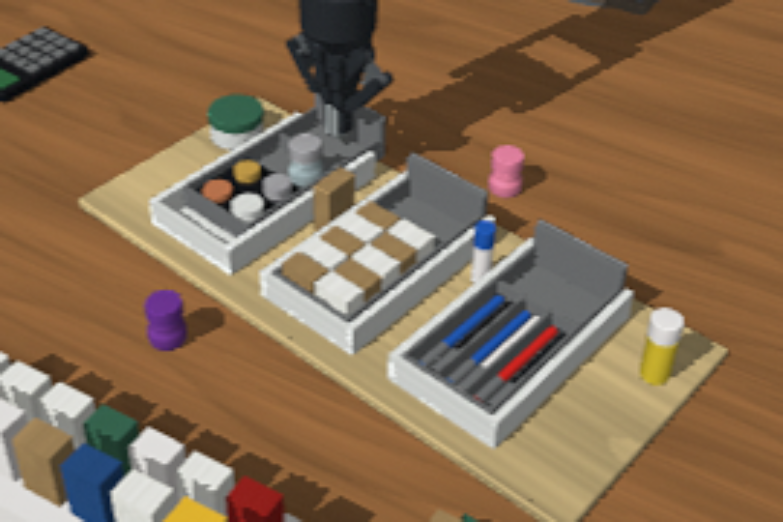

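The coin tray is sliding out with the jar upright at (305,155). Carry on, easing off near the stop.

```bash
python3 -m pendant '[[1,[0,0,-0.4],0],[1,[0,0,-0.8],0],[1,[0,0,-1.2],0],[1,[0,0,-1.6],0],[1,[0,0,-2],0]]'; python3 -m pendant '[[1,[0,0,-0.4],0],[1,[0,0,-0.8],0],[1,[0,0,-1.2],0],[1,[0,0,-1.6],0],[1,[0,0,-2],0]]'; python3 -m pendant '[[1,[0,0,-0.4],0],[1,[0,0,-0.8],0],[1,[0,0,-1.2],0],[1,[0,0,-1.5],0],[1,[0,0,-1.8],0]]'
python3 - <<'E'
from h import *
L=np.array([569,-77.4,0])
plan(L+ex*(15-90)+[0,0,35])
E
```

```text
t: 9.3
eef_pos: [537.2, -71.0, 35.5]
orientation: [0.156, 1.566, -0.156]
wrist_force: [1.7, -1.5, -1.2]
finger_gap: 0.1
t: 9.93
eef_pos: [517.8, -67.0, 35.7]
orientation: [0.156, 1.565, -0.156]
wrist_force: [2.6, -0.5, -1.3]
finger_gap: -0.1
t: 10.55
eef_pos: [500.3, -63.5, 35.8]
orientation: [0.156, 1.565, -0.156]
wrist_force: [2.2, -0.5, -1.2]
finger_gap: -0.1
t 10.55 tcp [500.3 -63.5  35.8] F [ 2.2 -0.5 -1.2] gap -0.1
R [[0.0, 0.198, 0.98], [0.0, 0.98, -0.198], [-1.0, 0.0, 0.0]]
shift cm [ 0.08 -0.01 -0.49]
yaw for z=+1 ex 0.0 or y along: 1.571
yaw for z=-1 ex -3.141 or y along: -1.571
```

```bash
python3 -m pendant '[[1,[0,0,-0.15],0],[1,[0,0,-0.3],0],[1,[0,0,-0.45],0],[1,[0,0,-0.6],0],[1,[0,0,-0.7],0]]'
```

```text
t: 11.18
eef_pos: [496.5, -62.8, 36.3]
orientation: [0.156, 1.556, -0.157]
wrist_force: [11.5, -0.9, -8.8]
finger_gap: -0.2
```

```bash
python3 -m pendant '[[1,[0,0,-0.1],0],[1,[0,0,-0.2],0],[1,[0,0,-0.3],0],[1,[0,0,-0.4],0],[1,[0,0,-0.4],0]]'
```

```text
t: 11.8
eef_pos: [496.6, -63.0, 37.1]
orientation: [0.156, 1.545, -0.159]
wrist_force: [21.2, -1.5, -14.7]
finger_gap: -0.1
```

It's at the stop: no motion while the force rose to 21 N. Ease off the lip inside the pocket, then lift straight out.

```bash
python3 -m pendant '[[1,[0,0,0.6],0],[1,[0,0,1.4],0],[1,[0,0,2],0],[1,[0,0,2],0],[1,[0,0,2],0]]'; python3 -m pendant '[[1,[-1,0,0],0],[1,[-4,0,0],0],[1,[-8,0,0],0],[1,[-12,0,0],0],[1,[-15,0,0],0]]'; python3 -m pendant '[[1,[-1,-5,-1],0],[1,[-2,-10,-2],0],[1,[-3,-15,-3],0],[1,[-3,-20,-3],0],[1,[-3,-20,-3],0]]'
python3 - <<'E'
from h import *
plan([0,0,0])
for n in("top","scene"):
    p,d=eyes.capture(n)
    if n=="top":
        cv2.imwrite("pics/t9.png",cv2.resize(p[130:310,150:385],None,fx=3.2,fy=3.2)[:,:,::-1])
        W=cloud("top",p,d);z=W[...,2]
        m=(d>0)&(z>52)&(z<82); m[:,:160]=0;m[:,380:]=0;m[:190]=0;m[295:]=0
        k,l,s,c=cv2.connectedComponentsWithStats(m.astype(np.uint8))
        for i in range(1,k):
            if s[i,4]>30:
                q=W[l==i]; r=cv2.minAreaRect(q[:,:2].astype(np.float32)); print(c[i].round(),np.round(r[0],1),np.round(r[1],1),"along",round(float(np.dot(r[0],ex[:2])),1))
    else: cv2.imwrite("pics/s9.png",cv2.resize(p[150:330,150:420],None,fx=2.9,fy=2.9)[:,:,::-1])
E
```

```text
t: 12.42
eef_pos: [508.9, -65.2, 35.5]
orientation: [0.156, 1.566, -0.156]
wrist_force: [-0.4, -0.1, -0.6]
finger_gap: 0.1
t: 13.05
eef_pos: [509.7, -65.4, 188.6]
orientation: [0.155, 1.562, -0.156]
wrist_force: [1.1, -1.2, -0.5]
finger_gap: 0.4
t: 13.68
eef_pos: [439.6, -258.1, 216.8]
orientation: [0.159, 1.564, -0.161]
wrist_force: [0.8, 1.2, -0.5]
finger_gap: 0.2
t 13.68 tcp [ 439.6 -258.1  216.8] F [ 0.8  1.2 -0.5] gap 0.2
R [[0.001, 0.202, 0.979], [-0.001, 0.979, -0.202], [-1.0, -0.001, 0.001]]
shift cm [ 21.6   16.42 -48.29]
yaw for z=+1 ex -0.005 or y along: 1.566
yaw for z=-1 ex 3.137 or y along: -1.575
[268. 200.] [697.6  49.5] [76.3 71.6] along 674.1
[177. 202.] [686.9 313.8] [25.4 25.3] along 611.4
[290. 212.] [658.8 -18.1] [19.6 39.7] along 649.4
[237. 213.] [654.9 137.3] [18.1 16.2] along 614.9
[210. 222.] [627.7 216.2] [91.2  8.6] along 572.6
[260. 232.] [598.6  70.3] [90.   8.5] along 572.9
[305. 244.] [564.8 -60. ] [29.7 29.2] along 565.6
[305. 273.] [481.3 -58.9] [89.9  8.1] along 483.4
```

View pics/t9.png

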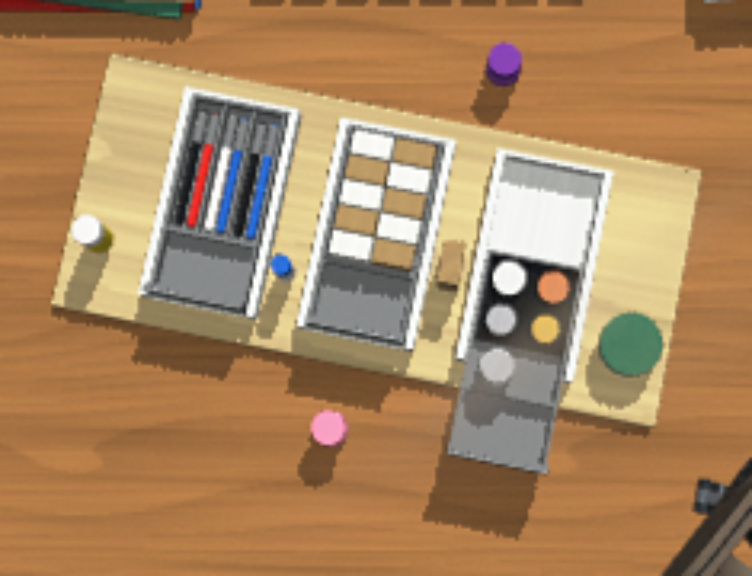

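View pics/s9.png

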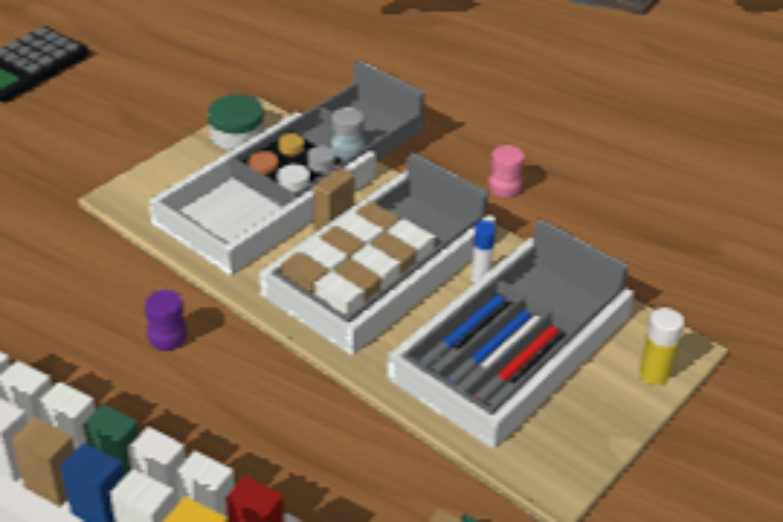

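The coin lip moved 573.2 → 483.4 = 89.8 mm along the tray axis, which is its stop. The jar is upright at (497,365) in the top view. The pen lip (572.6) and box lip (572.9) are level, and the bystanders are unmoved. Handing in.

```bash
python3 -m pendant '[[1,[0,0,0],0],[1,[0,0,0],0],[1,[0,0,0],0],[1,[0,0,0],0],[1,[0,0,0],0]]'; python3 -c "
from rig import job
print(job.finish_job())"
```

```text
t: 14.4
eef_pos: [440.5, -255.3, 215.7]
orientation: [0.156, 1.565, -0.156]
wrist_force: [0.4, 0.4, 0.1]
finger_gap: 0.1
the job is handed in; nothing more can be done
None
```

Both trays are where you asked, and I handed the job in at 14.4 s with the arm clear of everything.

- **Pen tray:** I pushed it home with the shut fingertips until it stopped moving while the wrist force rose to about 19 N. Its lip now lines up with the carton tray's lip to within 0.3 mm.
- **Coin tray:** I then hooked the fingertips behind its lip and drew it out slowly. At its stop it no longer moved while the force rose to about 26 N. The camera measured 89.8 mm of travel against the 90 mm stop.
- **Everything else:** In the last pictures the jar stands upright in its compartment. The carton tray is still shut. The balm, carton, glue and tin stand where they were, and so do the pink and purple look-alikes. The last close-up pictures did not include the tape roll or most of the calculator, but the arm never went near the counter by them.
- **Disagreement between readings:** The top camera put the lip tops at about 75 to 78 mm, and the wrist camera at about 70 mm. I used the wrist value to set the depth in the pocket, and nothing touched the floor. No check failed.

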